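# Arm the lancing pen at the microscope bench

## Robot

A 7-joint arm with a two-finger parallel gripper is mounted at the origin on the work surface. World frame = base frame: x ahead of the robot, y to its left, z up, the work surface at z = 0. Lengths are in m, angles in rad, forces in N, time in s.
With the tool pointing down it reaches from about 0.425 to 0.825 m from the base axis. Payload 3.6 kg.
Tool frame: the origin (TCP) lies at the very end of the fingers, on their centre line; the grasp point (between the pads) lies 19 mm behind it; z points along the fingers, y is the line along which they close (so a half turn about z gives the same grasp; the last joint's range is limited). The gripper opens to 85 mm and grips with 20 to 120 N. Pads are 22 mm wide; open, the fingers measure 114 mm over their backs; the gripper's body (76 mm by 85 mm) begins 54 mm behind the grasp point. The pads swing forward as they close: fully open they stand 13 mm farther back than shut.
Start: joints at [-1.19, 0.615, -0.013, 1.423, 0.008, 1.103, -0.04], TCP at [0.258, 0.597, 0.231] pointing down, gripper open.
Joint ranges: [-3.12, 3.12], [-0.3, 2.06], [-1.34, 1.32], [0.26, 2.42], [-1.36, 4.5], [0.01, 1.98], [-2.84, 2.84]. Speed limits (rad/s): [2.79, 2.79, 3.14, 3.14, 3.14, 3.14, 3.14].

## Interface

Orientations are given as a rotation vector (axis times angle).
In Python, from station import readout, viewer, bot gives the robot as it stands.
- The arm moves only by the shell command python3 -m handwheel 'ROWS' [OPENING]. ROWS is JSON, a list of rows, each a list of 4 numbers: the shift along the tool's x, y, z in cm, then the turn about the tool's z in degrees. In form: [[dx, dy, dz, turn], ...]. A call has exactly 8 rows; each row shifts and turns the commanded pose from where the row before left it, along the tool's axes as they then stand; what a row does not reach is not made up. A row lasts 1/8 s, in which the tool goes at most 62.5 mm and 10.7 degrees, less where a joint would pass 70% of its speed; a pose out of reach is approached as far as the arm can. A call with a gripper value outside its range is refused whole. OPENING is the opening, from 0 (shut) to 1 (fully open), set as the call begins (- or left out, the last holds). The fingers move at their own pace and stop on an object; the grip force is fixed at half the most. Time passes only in rows, so rows that do not move let the fingers close, or fill a call up. It gives the time, the measured TCP pose, the force, the opening and the grip force at its end, in the units of the state.
- readout.read_state(): the state, without advancing time (a new reading comes with each control period).
- viewer.read_camera(name): name is "side" or "top" or "wrist"; returns a dict with "img" (480x640x3 uint8, red, green, blue), "intrinsics" (3x3 intrinsics, pixels), "k1" (the pictures are not rectified: a ray, as slopes to the right and down, at radius r is drawn at 1 + k1 r^2 times it, then the intrinsics apply), "position" and "rotation" of the camera in the world; the wrist camera has in their place "T_tool_cam" (4x4, takes a point from camera to tool coordinates, whose origin is the TCP and whose axes are the flange's). Camera axes: x right, y up, looking along -z (the intrinsics and any distortion apply to the point x, -y, -z); pixel columns grow to the right and rows downward; lengths in m; the calibration is good to about 2 mm. A picture is of the moment at which its call begins: read the wrist's pose just before it. There is no depth.
- bot.finish_job(): hands the job in; it is judged then, once.
The state is a dict: "clock": time; "joint_positions": joint angles; "dq": joint speeds; "joint_torque": joint torques, N m; "tool_pos": TCP position; "tool_rot": TCP orientation; "ft_force": force on the tool from outside, world axes, zero at the start; "moment": the same for the moment, N m; "grip_width": finger opening in m; "gripper_force": force on a finger pad.
Only numpy, scipy, OpenCV 4.12 (cv2) and the standard library are available. Lean on these libraries where they do the work, as an engineer would, in place of code of your own. Each camera call takes 0.05 s, during which the arm holds its last target. There are 200 camera calls.

## Task

Take the lancing pen, the one with a push button at its lower end, out of the white rack, leaving the felt marker hanging there. Arm it by pushing that button fully in against the square rubber bench pad, then stand the armed pen, button end down, in the steel pot and let go.

Things in the scene. Friction and masses are not known exactly. Their poses are not given: they have to be found in the camera images.
- lancer_grip (a point): Lancing pen hanging upright in the rack, button end down, 55-90 g, grey, round. From below: 12 mm button standing out 12 mm, 16 mm barrel 36 long, 28 mm barrel 80 long, white nose 14 mm wide, 10 long. Point on the axis of the 28 mm barrel, where to grip: 52 above its shoulder (which sits on the rack), 100 above the button's end (90 when in), 38 below the top; z along the pen, up to the nose
- lancer_button (a joint): The lancing pen's end button: 0 is fully out, 0.010 (m) is pushed fully in, when 2 mm still stand out. It takes about 5 N to move all the way, comes against a hard stop and stays where it is left (no return spring)
- pad: Black square rubber pad fixed to the bench, 100 x 100 x 6 mm, the fixed surface to push against; origin at the centre of its underside on the bench, top 6 mm above
- pot_in (a point): Round open steel pot fixed to the bench, 80 mm tall, 58 mm outside and 50 mm inside diameter; this point is the centre of its inner floor, 5 mm above the bench; z points up. A pen stood in it may lean about 20 degrees against the rim
- marker_mid (a point): Felt marker in the rack's other hole, to be left there: same grey 28 mm barrel, but a long white tapering cap and no button below. Point on its axis, 52 above the rack plate, 50 below its top. The white rack is fixed, 60 x 180 mm, plate top 70 above the bench, two 20 mm holes 100 mm apart: lift a pen 50 mm or more to clear it

How it is judged:
On the way, in this order (a step that is already met when the one before it is completed fails the run):
1. the lancing pen is lifted out of the rack, its button still out (height (world z) of lancer_grip above 0.155 m and value of joint lancer_button below 0.004 m).
2. its button is pushed fully in against the rubber pad (value of joint lancer_button above 0.008 m and contact force between lancer_button and pad above 0.5 N).
At the end, for the whole second after the job is handed in: The lancing pen stands at rest in the pot, button end down on the pot's floor and leaning less than 34 degrees, its grip point within 35 mm of the pot's axis and 70 to 115 mm above the bench, its button at least 8 of 10 mm in (value of joint lancer_button above 0.008 m and horizontal distance between lancer_grip and pot_in below 0.035 m and height (world z) of lancer_grip between 0.07 and 0.115 m and angle between lancer_grip's own z axis and vertical below 0.6 rad and linear speed of lancer below 0.03 m/s); the robot touches nothing.
It fails at once if the felt marker is moved out of its place in the rack (more than 40 mm) (distance of marker_mid from where it was at the start of the episode above 0.04 m).
It also fails if it takes over 67 s, if anything falls off the work surface, if the arm or the gripper's body presses on something with over 40 N, if the wrist force passes 120 N, or if a joint passes its speed limit or range.

## Working session

There is one attempt and no reset: what is moved stays moved. The work goes in short steps, Python scripts to look and compute and a shell command to move; the robot and the scene stay as the last step left them, time stands still between calls to the robot, and variables do not carry over. Pictures are saved under pics/ and viewed, at most 10 in all, crops included, and the job is handed in when it is done.

```bash
mkdir -p pics; ls; cat > h.py <<'E'
import numpy as np, cv2
from scipy.spatial.transform import Rotation as R
from station import readout, viewer, bot
def cam(n):
    s=readout.read_state(); c=viewer.read_camera(n)
    if 'T_tool_cam' in c:
        T=np.eye(4);T[:3,:3]=R.from_rotvec(s['tool_rot']).as_matrix();T[:3,3]=s['tool_pos']
        T=T@np.array(c['T_tool_cam']);c['position']=T[:3,3];c['rotation']=T[:3,:3]
    c['rotation']=np.array(c['rotation']); c['position']=np.array(c['position'])
    if c['rotation'].shape!=(3,3): print('rot shape',c['rotation'])
    return c
def ray(c,u,v):
    K=np.array(c['intrinsics']);d=np.array([(u-K[0,2])/K[0,0],(v-K[1,2])/K[1,1]]);p=d.copy()
    for _ in range(20): p=d/(1+c['k1']*(p@p))
    return c['position'],c['rotation']@np.array([p[0],-p[1],-1])
def onz(c,u,v,z):
    o,d=ray(c,u,v);return o+d*(z-o[2])/d[2]
def tri(c1,p1,c2,p2):
    o1,d1=ray(c1,*p1);o2,d2=ray(c2,*p2)
    t=np.linalg.lstsq(np.c_[d1,-d2],o2-o1,rcond=None)[0]
    a,b=o1+t[0]*d1,o2+t[1]*d2;return (a+b)/2,np.linalg.norm(a-b)
def save(c,n): cv2.imwrite('pics/'+n,c['img'][:,:,::-1])
def tooldelta(p):
    s=readout.read_state();return R.from_rotvec(s['tool_rot']).as_matrix().T@(np.array(p)-s['tool_pos'])*100
E
python3 - <<'E'
from h import *
for n in('side','top'):
    c=cam(n);save(c,n+'0.png');print(n,c['position'],c['rotation'].round(3).tolist(),c['k1'],np.array(c['intrinsics']).tolist())
s=readout.read_state();print(s)
E
```

```text
pics
rot shape [ 1.0601113  -0.17709999 -0.34334717]
side [ 0.27507043 -0.65687704  0.52055446] [1.06, -0.177, -0.343] -0.0048013383028968825 [[443.9027724339829, 0.0, 315.15038385743856], [0.0, 443.9027724339829, 241.1020567605595], [0.0, 0.0, 1.0]]
rot shape [ 0.11893192 -0.16960953 -1.54030955]
top [0.35901163 0.03258196 1.05161788] [0.119, -0.17, -1.54] 0.037560992124539574 [[535.7280434459489, 0.0, 317.0160853411194], [0.0, 535.7280434459489, 238.06692238254445], [0.0, 0.0, 1.0]]
{'clock': 0.1, 'joint_positions': array([-1.18950317,  0.61585456, -0.01259478,  1.42473803,  0.00809692,
        1.10340843, -0.04040702]), 'dq': array([-1.54552403e-03, -2.95126617e-03, -1.13899780e-03, -1.95407440e-03,
       -1.43699263e-03,  2.74936170e-05, -7.74629948e-04]), 'joint_torque': array([ 1.66968493e-03, -4.70379245e+01,  2.60335095e-01, -1.71568608e+01,
        1.00688747e-02,  5.95256613e-03, -1.19498029e-05]), 'tool_pos': array([0.25750609, 0.59606677, 0.23023345]), 'tool_rot': array([-0.63598115, -3.07609572,  0.00363915]), 'ft_force': array([-0.14181048, -0.46549737,  0.15937965]), 'moment': array([-0.00244228,  0.02759523,  0.02343055]), 'gripper_force': 0.0, 'grip_width': 0.085087635923726}
```

Rotations are rotation vectors; fixing the helper.

```bash
sed -i "s/    if c\['rotation'\].shape!=(3,3): .*/    if c['rotation'].shape!=(3,3): c['rotation']=R.from_rotvec(c['rotation']).as_matrix()/" h.py
```

```text
(no output)
```

View pics/side0.png

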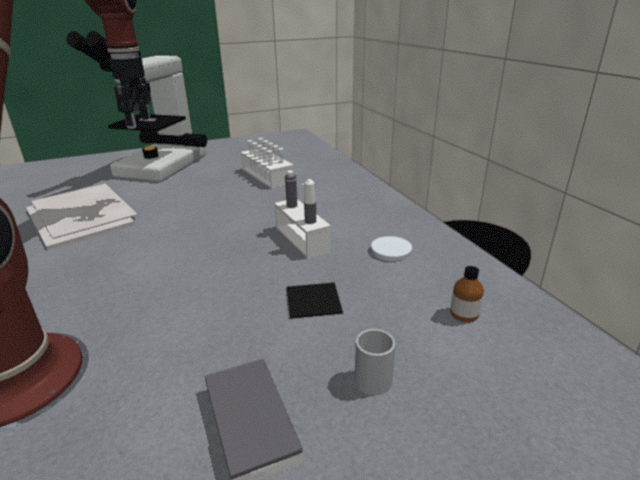

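View pics/top0.png

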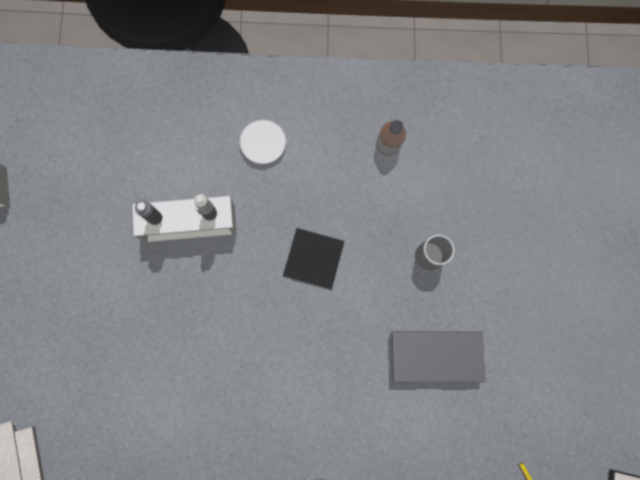

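The side view shows the lancer at about (291,190) and the capped marker at (310,200), with the pad at (314,300) and the pot at (375,360). In the top view the lancer's nose is near (142,208), the marker's cap near (202,202), the pad centre near (314,259) and the pot rim near (439,250).

```bash
python3 - <<'E'
from h import *
t=cam('top');s=cam('side')
g=t['img'].max(2)
m=(g[200:320,260:370]<45).astype(np.uint8)
n,l,st,ce=cv2.connectedComponentsWithStats(m);i=1+st[1:,4].argmax()
u,v=ce[i]+[260,200];print('pad',(u,v),st[i],onz(t,u,v,.006))
(_,_),sz,ang=cv2.minAreaRect(np.argwhere(l==i)[:,::-1].astype(np.int32));print('padrect px',sz,ang)
print('pot rim',onz(t,439,250,.08), onz(t,424,250,.08)-onz(t,454,250,.08))
print('lancer nose tri',tri(t,(142,207),s,(291,173)),onz(t,142,207,.208))
print('lancer base',onz(t,154,218,.075));print('marker base',onz(t,209,213,.075))
print('marker top',tri(t,(201,200),s,(309,181)))
for k,c,(x,y,w,h) in(('a',t,(120,180,130,75)),('b',t,(400,220,80,75)),('c',s,(260,160,90,100)),):
    cv2.imwrite(f'pics/{k}.png',cv2.resize(c['img'][y:y+h,x:x+w,::-1],None,fx=300/h,fy=300/h,interpolation=2))
a,b,c=[cv2.imread(f'pics/{k}.png') for k in'abc']
W=800;o=np.zeros((600,800,3),np.uint8);o[:300,:a.shape[1]]=a[:,:800];o[300:,:b.shape[1]]=b;o[300:,400:400+c.shape[1]]=c;cv2.imwrite('pics/crop.png',o)
E
```

```text
Traceback (most recent call last):
ValueError: attempt to get argmax of an empty sequence
```

```bash
python3 - <<'E'
from h import *
t=cam('top');s=cam('side')
print(t['img'].shape,t['img'].dtype,t['img'][259,314],t['img'][240,250])
g=t['img'].max(2)
m=(g[200:320,260:370]<60).astype(np.uint8)
n,l,st,ce=cv2.connectedComponentsWithStats(m)
if n>1:
    i=1+st[1:,4].argmax()
    u,v=ce[i]+[260,200];print('pad',(u,v),st[i],onz(t,u,v,.006))
    (_,_),sz,ang=cv2.minAreaRect(np.argwhere(l==i)[:,::-1].astype(np.int32));print('padrect px',sz,ang)
print('pot rim',onz(t,439,250,.08), onz(t,424,250,.08)-onz(t,454,250,.08))
print('lancer nose tri',tri(t,(142,207),s,(291,173)),onz(t,142,207,.208))
print('lancer base',onz(t,154,218,.075));print('marker base',onz(t,209,213,.075))
print('marker top',tri(t,(201,200),s,(309,181)))
for k,c,(x,y,w,h) in(('a',t,(120,180,130,75)),('b',t,(400,220,80,75)),('c',s,(260,160,90,100)),):
    cv2.imwrite(f'pics/{k}.png',cv2.resize(c['img'][y:y+h,x:x+w,::-1],None,fx=300/h,fy=300/h,interpolation=2))
a,b,c=[cv2.imread(f'pics/{k}.png') for k in'abc']
o=np.zeros((600,800,3),np.uint8);o[:300,:a.shape[1]]=a[:,:800];o[300:,:b.shape[1]]=b;o[300:,400:400+c.shape[1]]=c;cv2.imwrite('pics/crop.png',o)
E
```

```text
(480, 640, 3) uint8 [50 51 52] [141 145 150]
pad (np.float64(313.3894967177243), np.float64(258.37286652078774)) [  25   30   58   58 2285] [0.51357739 0.00705977 0.006     ]
padrect px (48.06666564941406, 47.83397674560547) 15.422160148620605
pot rim [ 0.52473125 -0.22307869  0.08      ] [-0.00158348  0.0557223   0.        ]
lancer nose tri (array([0.57302585, 0.30276488, 0.15578455]), np.float64(0.0031404853900665157)) [0.55908033 0.28730311 0.208     ]
lancer base [0.57053512 0.30410433 0.075     ]
marker base [0.58312134 0.20442981 0.075     ]
marker top (array([0.58344326, 0.20240823, 0.16954965]), np.float64(6.873775008095197e-05))
```

View pics/crop.png

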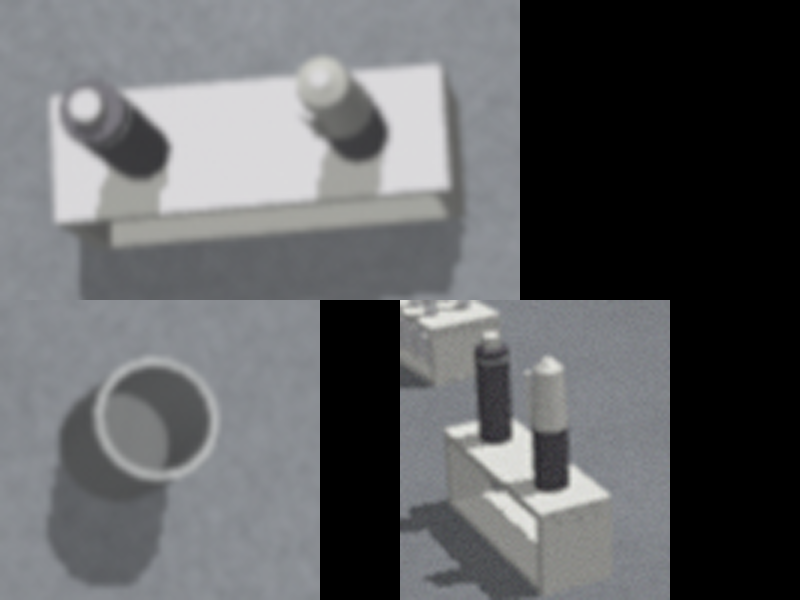

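The crop confirms which pen is which: the lancer has a short nose and stands at the rack's far-left hole, and the marker has the long cap. The lancer's nose is at top-view pixel (140.8,206) and the pot rim centre at (439,249.5). The measured heights agree with the given sizes (nose about 0.156 against 0.160, marker top 0.170 against 0.172).

```bash
python3 - <<'E'
from h import *
t=cam('top')
print(onz(t,140.75,206,.160),onz(t,201,200.5,.172),onz(t,439,249.5,.08))
print(tooldelta([.572,.303,.23]))
E
```

```text
[0.57212666 0.30400192 0.16      ] [0.58192298 0.20189186 0.172     ] [ 0.52566896 -0.22309734  0.08      ]
[-40.49293352 -14.4851026    0.11183401]
```

```bash
python3 -m handwheel '[[-3,-1,0,0],[-4,-1.4,0,0],[-4,-1.4,0,0],[-4,-1.4,0,0],[-4,-1.4,0,0],[-4,-1.4,0,0],[-4,-1.4,0,0],[-4,-1.4,0,0]]' 1
python3 -m handwheel '[[-4,-1.4,0,0],[-3.5,-1.4,0,0],[-2,-0.9,0,0],[0,0,0,10],[0,0,0,10],[0,0,0,10],[0,0,0,10],[0,0,0,10]]'
python3 -m handwheel '[[0,0,0,9.4],[0,0,0,0],[0,0,0,0],[0,0,0,0],[0,0,0,0],[0,0,0,0],[0,0,0,0],[0,0,0,0]]'
python3 - <<'E'
from h import *
w=cam('wrist');save(w,'w1.png');s=readout.read_state();print(s['tool_pos'],R.from_rotvec(s['tool_rot']).as_matrix().round(3),s['joint_positions'],s['ft_force'])
print(tooldelta([.572,.303,.23]))
E
```

```text
clock: 1.35
tool_pos: [0.5005, 0.3737, 0.2314]
tool_rot: [0.636, 3.076, 0.0]
ft_force: [-0.2, 0.7, -0.4]
grip_width: 0.0854
gripper_force: 0.0
clock: 2.35
tool_pos: [0.5712, 0.3042, 0.2312]
tool_rot: [-1.881, -2.515, -0.0]
ft_force: [0.3, -0.7, -0.6]
grip_width: 0.0854
gripper_force: 0.0
clock: 3.35
tool_pos: [0.5721, 0.303, 0.2313]
tool_rot: [2.077, 2.357, -0.0]
ft_force: [-0.1, -0.9, -0.0]
grip_width: 0.0852
gripper_force: 0.0
[0.5720757  0.30296486 0.23131439] [[-0.126  0.992 -0.   ]
 [ 0.992  0.126  0.   ]
 [ 0.    -0.    -1.   ]] [-0.67924761  0.62278222  0.28064991  1.43803948 -0.18172767  1.10625412
 -0.24078353] [ 0.18349857  0.64090285 -0.11223411]
[ 0.00443847 -0.00706467  0.13143869]
```

View pics/w1.png

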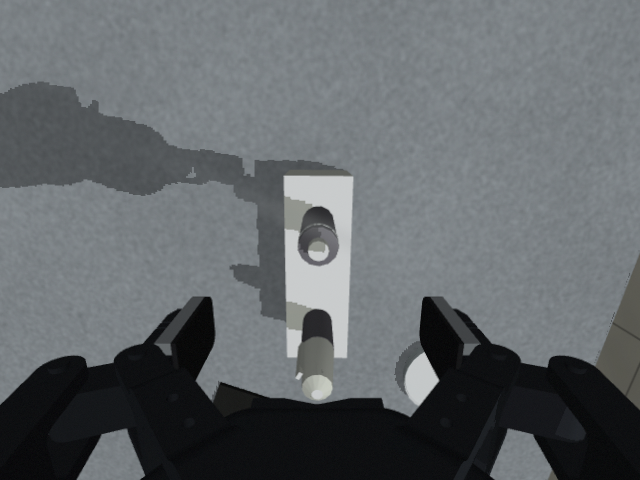

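The wrist view shows the lancer's nose at (318,251) and the marker's cap tip at (317,388). The rack is aligned with the tool. I'll convert these to positions before descending.

```bash
python3 - <<'E'
from h import *
w=cam('wrist')
p=onz(w,318,251,.16);print(p,onz(w,317,388,.172),tooldelta([p[0],p[1],.11]))
g=w['img'];print(w['position'])
E
```

```text
[0.57188893 0.30388116 0.16      ] [0.5833085  0.20904354 0.172     ] [8.93183793e-02 2.75209806e-04 1.21275922e+01]
[0.56268389 0.37079213 0.37494636]
```

```bash
python3 -m handwheel '[[0.1,0,1.5,0],[0,0,2,0],[0,0,2,0],[0,0,2,0],[0,0,2,0],[0,0,1.6,0],[0,0,1,0],[0,0,0,0]]' 
python3 -m handwheel '[[0,0,0,0],[0,0,0,0],[0,0,0,0],[0,0,0,0],[0,0,0,0],[0,0,0,0],[0,0,0,0],[0,0,0,0]]' 0
python3 -m handwheel '[[0,0,0,0],[0,0,0,0],[0,0,0,0],[0,0,0,0],[0,0,0,0],[0,0,0,0],[0,0,0,0],[0,0,0,0]]'
```

```text
clock: 4.45
tool_pos: [0.5715, 0.3038, 0.1094]
tool_rot: [-2.076, -2.357, 0.002]
ft_force: [-0.1, 0.6, 0.1]
grip_width: 0.0854
gripper_force: 0.0
clock: 5.45
tool_pos: [0.5724, 0.3041, 0.111]
tool_rot: [2.077, 2.357, 0.002]
ft_force: [0.0, 0.2, 5.6]
grip_width: 0.0262
gripper_force: 58.8
clock: 6.45
tool_pos: [0.5724, 0.3041, 0.1109]
tool_rot: [2.077, 2.357, 0.002]
ft_force: [0.5, -1.0, 5.1]
grip_width: 0.0266
gripper_force: 58.8
```

```bash
python3 -m handwheel '[[0,0,-0.5,0],[0,0,-1,0],[0,0,-1.5,0],[0,0,-1.5,0],[0,0,-1.5,0],[0,0,-1.5,0],[0,0,-1.5,0],[0,0,-1,0]]'
python3 - <<'E'
from h import *
c=cam('side');cv2.imwrite('pics/s2.png',cv2.resize(c['img'][80:280,200:400,::-1],None,fx=3,fy=3))
print(tooldelta([.5136,.007,.2]),readout.read_state()['grip_width'])
E
```

```text
clock: 7.45
tool_pos: [0.5722, 0.304, 0.2116]
tool_rot: [2.077, 2.357, 0.002]
ft_force: [0.2, 0.5, -0.6]
grip_width: 0.0266
gripper_force: 59.0
[-28.75065513  -9.6231981    1.21297767] 0.026466172540346618
```

View pics/s2.png

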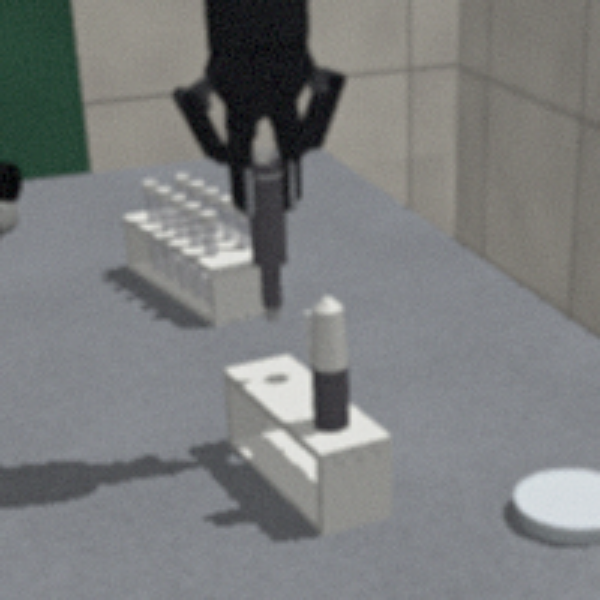

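The pen hangs upright in the fingers, button at crop (272,308), and the marker is still in place. I'll go sideways (-x) first to clear the marker, then over the pad.

```bash
python3 -m handwheel '[[0,-1,0,0],[0,-2,0,0],[0,-2,0,0],[0,-2,0,0],[0,-1.6,0,0],[0,-1,0,0],[-1,0,0,0],[-2,0,0,0]]'
python3 -m handwheel '[[-3.5,0,0,0],[-3.5,0,0,0],[-3.5,0,0,0],[-3.5,0,0,0],[-3.5,0,0,0],[-3.5,0,0,0],[-3,0,0,0],[-1.8,0,0,0]]'
python3 -m handwheel '[[0,0,1,0],[0,0,2,0],[0,0,2,0],[0,0,2,0],[0,0,2,0],[0,0,1,0],[0,0,0,0],[0,0,0,0]]'
python3 - <<'E'
from h import *
s=readout.read_state();print(s['tool_pos'],s['ft_force'])
E
```

```text
clock: 8.5
tool_pos: [0.481, 0.2615, 0.2102]
tool_rot: [2.075, 2.358, 0.0]
ft_force: [1.3, 0.3, 0.7]
grip_width: 0.0268
gripper_force: 59.1
clock: 9.5
tool_pos: [0.513, 0.0022, 0.2105]
tool_rot: [2.082, 2.351, -0.001]
ft_force: [0.3, 1.0, -0.7]
grip_width: 0.0271
gripper_force: 59.1
clock: 10.5
tool_pos: [0.5135, 0.0065, 0.1108]
tool_rot: [2.076, 2.357, 0.001]
ft_force: [-0.5, -1.1, -1.9]
grip_width: 0.0268
gripper_force: 59.1
[0.51347853 0.00648453 0.1108102 ] [-0.464256   -1.12860126 -1.9266893 ]
```

```bash
python3 -m handwheel '[[0,0,0.5,0],[0,0,0.5,0],[0,0,0.3,0],[0,0,0.2,0],[0,0,0.2,0],[0,0,0.2,0],[0,0,0,0],[0,0,0,0]]'
python3 -m handwheel '[[0,0,0.2,0],[0,0,0.1,0],[0,0,0.1,0],[0,0,0.1,0],[0,0,0.1,0],[0,0,0.1,0],[0,0,0,0],[0,0,0,0]]'
```

```text
clock: 11.5
tool_pos: [0.513, 0.0061, 0.0915]
tool_rot: [2.077, 2.357, 0.0]
ft_force: [-0.5, 0.2, 4.1]
grip_width: 0.027
gripper_force: 59.6
clock: 12.5
tool_pos: [0.5131, 0.0061, 0.0847]
tool_rot: [2.077, 2.357, 0.0]
ft_force: [-2.8, -0.1, 7.2]
grip_width: 0.0265
gripper_force: 60.3
```

```bash
python3 -m handwheel '[[0,0,0.05,0],[0,0,0.05,0],[0,0,0.05,0],[0,0,0,0],[0,0,0,0],[0,0,0,0],[0,0,0,0],[0,0,0,0]]'
```

```text
clock: 13.5
tool_pos: [0.5132, 0.006, 0.0846]
tool_rot: [2.077, 2.357, 0.002]
ft_force: [-4.3, 0.9, 18.1]
grip_width: 0.0271
gripper_force: 61.0
```

```bash
python3 -m handwheel '[[0,0,-0.5,0],[0,0,-1.5,0],[0,0,-2,0],[0,0,-2,0],[0,0,-2,0],[0,0,-2,0],[0,0,-1,0],[0,0,0,0]]'
python3 - <<'E'
from h import *
print(readout.read_state()['tool_pos'],tooldelta([.5257,-.223,.19]))
E
```

```text
clock: 14.5
tool_pos: [0.5133, 0.0062, 0.1933]
tool_rot: [2.076, 2.357, 0.001]
ft_force: [0.6, 0.5, -0.8]
grip_width: 0.0269
gripper_force: 59.1
[0.51330064 0.00623932 0.19331704] [-22.89723483  -1.66156971   0.33158943]
```

```bash
python3 -m handwheel '[[-1.5,-0.2,0,0],[-3.5,-0.3,0,0],[-4,-0.3,0,0],[-4,-0.3,0,0],[-4,-0.3,0,0],[-3.5,-0.2,0,0],[-2.4,-0.1,0,0],[0,0,0,0]]'
python3 -m handwheel '[[0,0,0,0],[0,0,0,0],[0,0,0,0],[0,0,0,0],[0,0,0,0],[0,0,0,0],[0,0,0,0],[0,0,0,0]]'
python3 - <<'E'
from h import *
print(readout.read_state()['tool_pos'])
c=cam('side');d=cam('wrist')
o=np.hstack([cv2.resize(c['img'][200:420,300:460],(400,550)),cv2.resize(d['img'][:,110:530],(400,457),).copy() if 0 else cv2.copyMakeBorder(cv2.resize(d['img'][:,110:530],(400,457)),0,93,0,0,0)])
cv2.imwrite('pics/p.png',o[:,:,::-1])
E
```

```text
clock: 15.5
tool_pos: [0.5233, -0.2269, 0.1919]
tool_rot: [-2.083, -2.351, 0.004]
ft_force: [-0.5, 1.2, 0.1]
grip_width: 0.0265
gripper_force: 59.1
clock: 16.5
tool_pos: [0.5249, -0.2232, 0.1928]
tool_rot: [-2.077, -2.357, 0.0]
ft_force: [-0.3, -0.2, -1.8]
grip_width: 0.0267
gripper_force: 59.1
[ 0.52493063 -0.22318874  0.19279429]
```

View pics/p.png

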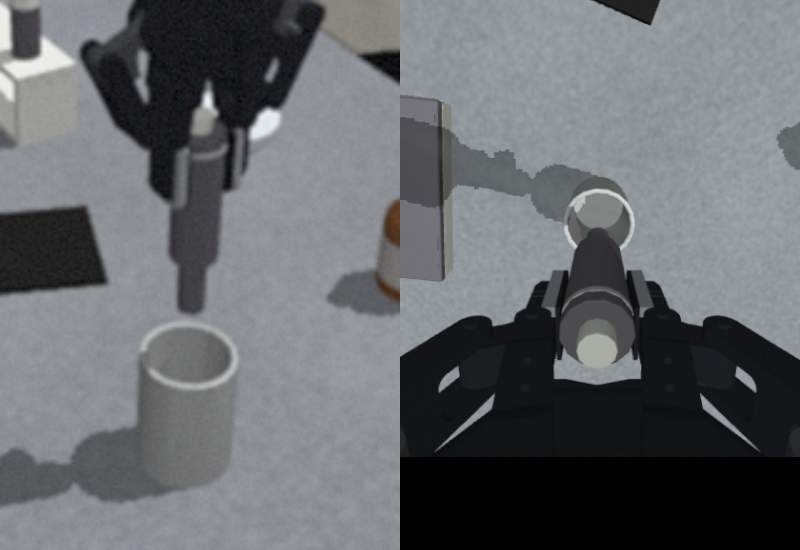

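The pen hangs vertically above the pot, with only a small stub of button showing. The rim centre in the wrist view is at about (320,233).

```bash
python3 - <<'E'
from h import *
d=cam('wrist');print(onz(d,320,233,.08),tooldelta([.5257,-.223,.0845]))
E
```

```text
[ 0.52620986 -0.22080972  0.08      ] [9.10463794e-03 7.79150268e-02 1.08316471e+01]
```

```bash
python3 -m handwheel '[[0.1,0.1,1,0],[0,0,1.5,0],[0,0,1.5,0],[0,0,1.5,0],[0,0,1.5,0],[0,0,1.5,0],[0,0,1,0],[0,0,0.5,0]]'
python3 -m handwheel '[[0,0,0.3,0],[0,0,0.2,0],[0,0,0.2,0],[0,0,0.1,0],[0,0,0,0],[0,0,0,0],[0,0,0,0],[0,0,0,0]]'
```

```text
clock: 17.65
tool_pos: [0.5256, -0.222, 0.0921]
tool_rot: [-2.076, -2.357, 0.0]
ft_force: [-0.3, 0.0, -0.5]
grip_width: 0.0261
gripper_force: 59.1
clock: 18.65
tool_pos: [0.5258, -0.2221, 0.0848]
tool_rot: [2.077, 2.357, -0.0]
ft_force: [-0.2, -0.1, -0.3]
grip_width: 0.0268
gripper_force: 59.1
```

```bash
python3 -m handwheel '[[0,0,0.05,0],[0,0,0.05,0],[0,0,0.05,0],[0,0,0,0],[0,0,0,0],[0,0,0,0],[0,0,0,0],[0,0,0,0]]'
```

```text
clock: 19.65
tool_pos: [0.5259, -0.2222, 0.0838]
tool_rot: [2.077, 2.357, 0.0]
ft_force: [-0.5, -0.2, 5.7]
grip_width: 0.0268
gripper_force: 59.3
```

Touching the floor. Open partway first, then fully, and rise.

```bash
python3 -m handwheel '[[0,0,0,0],[0,0,0,0],[0,0,0,0],[0,0,0,0],[0,0,0,0],[0,0,0,0],[0,0,0,0],[0,0,0,0]]' 0.5
python3 -m handwheel '[[0,0,0,0],[0,0,0,0],[0,0,0,0],[0,0,0,0],[0,0,0,0],[0,0,0,0],[0,0,0,0],[0,0,0,0]]' 1
python3 -m handwheel '[[0,0,-0.5,0],[0,0,-1,0],[0,0,-2,0],[0,0,-2,0],[0,0,-2,0],[0,0,-2,0],[0,0,-2,0],[0,0,-2,0]]'
python3 -m handwheel '[[0,0,-2,0],[0,0,-1,0],[0,0,0,0],[0,0,0,0],[0,0,0,0],[0,0,0,0],[0,0,0,0],[0,0,0,0]]'
python3 - <<'E'
from h import *
c=cam('side');d=cam('top')
o=np.hstack([cv2.resize(c['img'][200:420,300:460],(400,550)),cv2.resize(d['img'][180:345,90:210],(400,550)) if 0 else cv2.resize(d['img'][190:300,400:480],(400,550))])
cv2.imwrite('pics/e.png',o[:,:,::-1])
E
```

```text
clock: 20.65
tool_pos: [0.5258, -0.222, 0.0833]
tool_rot: [2.077, 2.357, -0.0]
ft_force: [0.6, -0.5, -0.4]
grip_width: 0.0426
gripper_force: 0.0
clock: 21.65
tool_pos: [0.5258, -0.2221, 0.0833]
tool_rot: [-2.077, -2.357, 0.0]
ft_force: [-0.1, 0.1, 0.4]
grip_width: 0.0853
gripper_force: 0.0
clock: 22.65
tool_pos: [0.5258, -0.2221, 0.2199]
tool_rot: [2.076, 2.356, 0.0]
ft_force: [0.1, -0.2, -0.2]
grip_width: 0.0852
gripper_force: 0.0
clock: 23.65
tool_pos: [0.5258, -0.2221, 0.2482]
tool_rot: [-2.077, -2.357, 0.0]
ft_force: [0.8, 0.3, -0.7]
grip_width: 0.0855
gripper_force: 0.0
```

View pics/e.png

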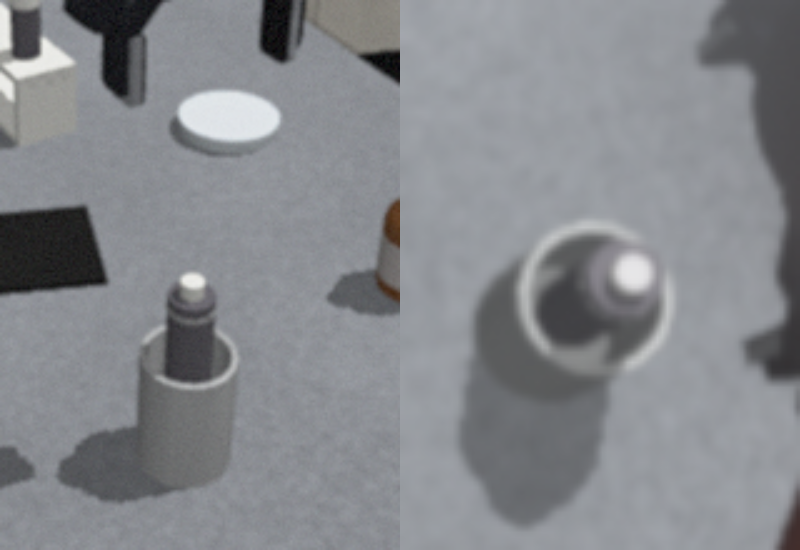

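The pen stands nearly upright in the pot (nose at crop (192,285)). The gripper is clear, and the marker is still in the rack.

```bash
python3 -c "
from station import bot;print(bot.finish_job())"
```

```text
the job is handed in; nothing more can be done
None
```

I handed the job in at about 24 s: the lancing pen, its button pushed to the hard stop on the pad, stands nearly upright and released in the pot, and the marker is still in the rack; no pass/fail verdict was returned.

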